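# Load a paint pot on the mixer and set its speed selector

## Robot

A 6-joint arm with a two-finger parallel gripper is mounted at the origin on the work surface. World frame = base frame: x ahead of the robot, y to its left, z up, the work surface at z = 0. Lengths are in m, angles in rad, forces in N, time in s.
With the tool pointing down it reaches from about 0.25 to 0.775 m from the base axis. Payload 4 kg.
Tool frame: the origin (TCP) lies midway between the tips of the shut fingers; the grasp point (between the pads) lies 19 mm behind it (grip_point_offset is the distance from the TCP to the grasp point, in m); z points along the fingers, y is the line along which they close (so a half turn about z gives the same grasp; the last joint's range is limited). The gripper opens to 94 mm and grips with 3 to 60 N. Pads are 16 mm wide; open, the fingers measure 119 mm over their backs; the gripper's body (75 mm by 177 mm) begins 78 mm behind the grasp point.
Start: joints at [1.019, 0.087, 1.371, -0, 1.684, -0.103], TCP at [0.239, 0.496, 0.206] pointing down, gripper open.
Joint ranges: [-3.1, 3.1], [-0.76, 2.03], [0.27, 2.55], [-1.08, 4.22], [0.17, 2.65], [-2.57, 2.57]. Speed limits (rad/s): [2.79, 2.79, 3.14, 3.14, 3.14, 3.14].

## Interface

Orientations are given as [roll, pitch, yaw] about the fixed x, y, z axes, in that order (R = Rz(yaw) Ry(pitch) Rx(roll)).
In Python, from bench import * gives the robot as it stands.
- The arm moves only by the tool carry_out, never from a script. Its argument "commands" is a list of rows, each a list of 6 numbers: the shift along the tool's x, y, z in m, then the turn, a rotation vector about the tool's x, y, z in rad. In form: [[tx, ty, tz, rx, ry, rz], ...]. A call has exactly 5 rows; each row is the pose to reach, as a shift and turn from the pose commanded when the call began, along the tool's axes at that moment; what a row does not reach only later rows make up. A row lasts 1/10 s, in which the tool goes at most 50 mm and 8.59 degrees, less where a joint would pass 70% of its speed; a pose out of reach is approached as far as the arm can. A call with a gripper value outside its range is refused whole. "jaw" is the opening, from 0 (shut) to 1 (fully open), set as the call begins (left out, the last holds). The fingers move at their own pace and stop on an object; the grip force is fixed at half the most. Time passes only in rows, so rows that repeat a pose let the fingers close, or fill a call up. It gives the time, the measured TCP pose, the force, the opening and the grip force at its end, in the units of the state.
- get_obs(): the state, without advancing time (a new reading comes with each control period).
- snapshot(name): name is "scene" or "top"; returns a dict with "img" (420x560x3 uint8, red, green, blue), "range_z" (420x560 float32, m along the optical axis (not along the pixel's ray), 0 where there is no reading), "fx", "fy", "cx", "cy" (pixels), "distortion" ([k1, k2, p1, p2, k3] as OpenCV has them; the pictures are not rectified), "R" (3x3) and "t" (3): a world point X has camera coordinates R X + t. Camera axes: x right, y down, z forward; pixel columns grow to the right and rows downward; lengths in m; the calibration is good to about 2 mm. A picture is of the moment at which its call begins.
- close_job(): hands the job in; it is judged then, once.
The state is a dict: "time": time; "joint_positions": joint angles; "qvel": joint speeds; "joint_torque": joint torques, N m; "tool_pos": TCP position; "ee_rot": TCP orientation; "wrist_force": force on the tool from outside, world axes, zero at the start; "wrist_torque": the same for the moment, N m; "width": finger opening in m; "finger_force": force on a finger pad.
Only numpy, scipy, OpenCV 4.12 (cv2) and the standard library are available. Lean on these libraries where they do the work, as an engineer would, in place of code of your own. Each camera call takes 0.05 s, during which the arm holds its last target. There are 200 camera calls.

## Task

Get the yellow paint mixing: stand the yellow pot upright on the mixer's plate, down between the four stops, and let go of it. Then turn the selector knob clockwise until its white pointer clicks in at the yellow mark, without ever running on into the red full-speed position, and let go. Leave the red pot, the blue pot and the mug where they stand.

Things in the scene. Friction and masses are not known exactly. Their poses are not given: they have to be found in the camera images.
- mixer: Paint-pot mixer, fixed: grey box 240 mm deep (its x), 180 wide (y), top at 93 mm. Its front (-x, turned away from the robot and to the right) is a panel sloping 35 degrees from horizontal, from 30 mm height at the front edge to 93 mm, 90 mm farther in; the selector's axis meets it at x = -75 mm, 61.5 mm height. Origin: centre of the footprint at the table; z up, y left for one facing the panel.
- plate_centre (a point): Centre of the dark square plate (118 mm) on top of the mixer, on its upper surface: 100 mm above the table, at x = +45 mm of the mixer, axes as the mixer's. Four steel stop pins stand on it, 8 mm thick, 12 mm high, 33 mm from the centre on the plate's diagonals (45 degrees to its sides); they leave a place of 58 mm diameter.
- selector (a joint): Turn of the selector in rad, clockwise as one looks at the panel. Seven click positions every 0.524 rad (30 degrees), marked at 34 mm radius: 0 off, white pointer to the left; 1.571 pointer straight up the slope; 2.618 yellow mark; 3.142 red mark, the end stop. A sprung detent (about 0.1 N m) holds each and pulls the knob in from up to nearly half a step.
- selector_grip (a point): On the selector's axis, 29 mm out from the panel; turns with the knob. z: axis out of the panel (35 degrees from vertical, leaning to the front); y: along the bar grip, to the end with the white pointer line; x: across it. Grey bar 42 mm long, 14 wide, top 36.5 mm out from the panel, on a black round skirt of 48 mm diameter, 7.5 mm out.
- yellow_pot: Loose paint pot with closed lid, yellow, round: body 52 mm diameter with a bevelled foot, lid 55 mm diameter from 38 to 46 mm height (top). About 0.12 kg. Origin: centre of the underside, z up.
- red_pot: Same pot in red: leave alone.
- blue_pot: Same pot in blue: leave alone.
- mug: Steel mug, 80 mm diameter, 85 mm high, handle at its +y: leave alone. Origin: centre of the underside.
Mind the look-alikes: they are no part of the job. Several things have the shape of the yellow_pot; the one meant has the colours described above.

How it is judged:
On the way, in this order (a step that is already met when the one before it is completed fails the run):
1. the yellow pot stands on the plate between the stops, released (horizontal distance between yellow_pot and plate_centre below 0.0055 m and z of yellow_pot in the frame of plate_centre between -0.004 and 0.004 m and angle between yellow_pot's own z axis and vertical below 0.08 rad and contact force between the fingers and yellow_pot below 0.1 N), for 0.2 s.
2. the selector points at the yellow mark (value of joint selector between 2.498 and 2.738 rad), for 0.2 s.
At the end, for the whole second after the job is handed in: The yellow pot stands upright (within 0.08 rad) and still on the plate, within 5.5 mm of its centre and 4 mm of its surface, and the selector rests within 0.12 rad of the yellow mark (2.618 rad) (all of step 2 and horizontal distance between yellow_pot and plate_centre below 0.0055 m and z of yellow_pot in the frame of plate_centre between -0.004 and 0.004 m and angle between yellow_pot's own z axis and vertical below 0.08 rad and linear speed of yellow_pot below 0.02 m/s); the robot touches nothing.
It fails at once if the selector runs on into the red position (past 2.95 rad) (value of joint selector above 2.95 rad).
It fails at once if the red pot, the blue pot or the mug is moved by more than 20 mm (distance of any of red_pot, blue_pot, mug from where it was at the start of the episode above 0.02 m).
It also fails if it takes over 72 s, if anything falls off the work surface, if the arm or the gripper's body presses on something with over 40 N, if the wrist force passes 120 N, or if a joint passes its speed limit or range.

## Working session

There is one attempt and no reset: what is moved stays moved. The work goes in short steps, Python scripts to look and compute and a tool call to move; the robot and the scene stay as the last step left them, time stands still between calls to the robot, and variables do not carry over. Pictures are saved under pics/ and viewed, at most 10 in all, crops included, and the job is handed in when it is done.

Besides the shell and the picture viewer there is one more tool, called as name(argument=value, ...), one argument or row to a line, values as JSON. carry_out: Moves the arm, as the interface text tells. Its arguments: {"type":"object","properties":{"commands":{"type":"array","items":{"type":"array","items":{"type":"number"}}},"jaw":{"type":"number"}},"required":["commands"]}

```bash
mkdir -p pics
python3 - <<'E'
from bench import *
import cv2,numpy as np,pickle
o=get_obs();print(o)
d={}
for n in("scene","top"):
    s=snapshot(n);d[n]=s;cv2.imwrite(f"pics/{n}0.png",s["img"][:,:,::-1]);print(n,s["fx"],s["R"],s["t"],s["distortion"])
pickle.dump(d,open("d0.pkl","wb"))
E
```

```text
{'time': 0.0, 'joint_positions': array([ 1.01889103e+00,  8.79217365e-02,  1.37221944e+00,  2.06234420e-05,
        1.68358250e+00, -1.03146338e-01]), 'qvel': array([-0.00108452,  0.00141761, -0.00043706,  0.00118807,  0.00042516,
       -0.0010773 ]), 'joint_torque': array([-4.06255663e-05, -3.40173733e+01, -3.02430582e+01,  7.17505161e-02,
        3.27609479e-02, -1.97909148e-04]), 'tool_pos': array([0.23835534, 0.49507529, 0.20434001]), 'ee_rot': array([-3.13947507e+00, -2.39805748e-04,  2.69283574e+00]), 'wrist_force': array([-0.13629756,  0.85173599,  0.40171613]), 'wrist_torque': array([ 0.02933481,  0.01254191, -0.05040094]), 'finger_force': 0.0, 'width': 0.09370447870278548}
scene 393.8149164782905 [[-0.75014658  0.6611116   0.01454498]
 [ 0.51300197  0.59568791 -0.61804926]
 [-0.41726381 -0.45616594 -0.7860048 ]] [ 0.41781148 -0.27778681  1.10844068] [-0.08257308  0.          0.          0.          0.        ]
top 436.98410001032147 [[ 0.02367108 -0.99961601  0.01440558]
 [-0.98320729 -0.02588584 -0.18064701]
 [ 0.18095054 -0.00988756 -0.98344249]] [0.03552309 0.57616073 1.02073887] [0.04008376 0.         0.         0.         0.        ]
```

View pics/scene0.png

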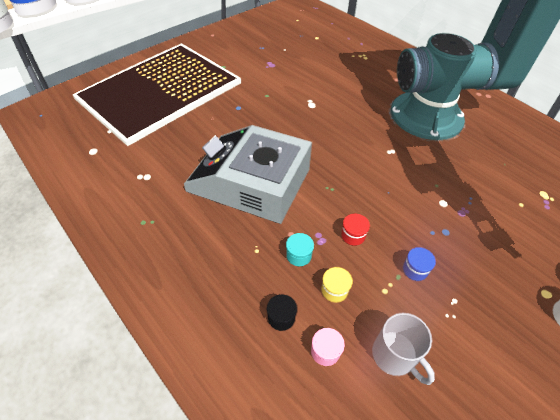

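View pics/top0.png

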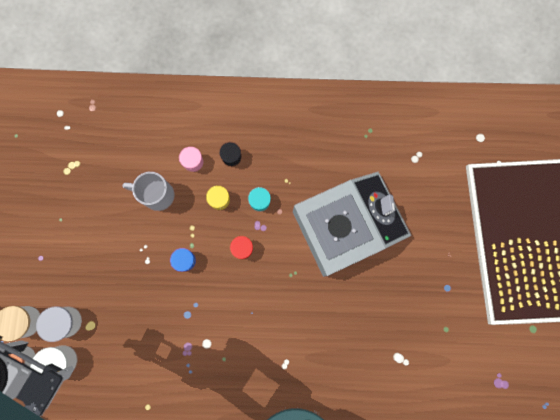

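Yellow candidate: only one thing is yellow, at scene (337,285) / top (218,197). The other pots are cyan (259,198), black (230,154), pink (190,158), red (241,247) and blue (182,260). The mixer is at top (350,225), with its plate hub near (340,226) and the knob near (382,207). I'll measure and make one crop.

```bash
cat > h.py <<'E'
import numpy as np,cv2,pickle
from scipy.spatial.transform import Rotation as Ro
def K(s): return np.array([[s["fx"],0,s["cx"]],[0,s["fy"],s["cy"]],[0,0,1.]])
def ray(s,p):
    n=cv2.undistortPoints(np.array(p,float).reshape(-1,1,2),K(s),np.array(s["distortion"]))[:,0]
    return -s["R"].T@s["t"],np.c_[n,np.ones(len(n))]@s["R"]
def onplane(s,p,z):
    c,d=ray(s,p);return c+d*((z-c[2])/d[:,2])[:,None]
def proj(s,X): return cv2.projectPoints(np.array(X,float).reshape(-1,1,3),cv2.Rodrigues(s["R"])[0],s["t"],K(s),np.array(s["distortion"]))[0][:,0]
def cloud(s):
    z=s["range_z"];v,u=np.mgrid[:z.shape[0],:z.shape[1]]
    n=cv2.undistortPoints(np.c_[u.ravel(),v.ravel()].astype(float).reshape(-1,1,2),K(s),np.array(s["distortion"]))[:,0]
    return ((np.c_[n,np.ones(len(n))]*z.reshape(-1,1)-s["t"])@s["R"]).reshape(z.shape+(3,))
E
python3 - <<'E'
from h import *
d=pickle.load(open("d0.pkl","rb"))
hue={"yellow":(25,34),"red":(0,4),"blue":(108,125),"cyan":(85,95)}
for n,s in d.items():
    hsv=cv2.cvtColor(s["img"],cv2.COLOR_RGB2HSV);P=cloud(s)
    for k,(a,b) in hue.items():
        m=cv2.inRange(hsv,(a,150,90),(b,255,255))
        m[(P[...,2]<0.036)|(P[...,2]>.06)]=0   # lid
        q,l,st,ce=cv2.connectedComponentsWithStats(m);i=1+st[1:,4].argmax()
        t=(l==i)&(P[...,2]>.0425);c=np.argwhere(t)[:,::-1].mean(0)
        print(n,k,c,st[i,4],onplane(s,c,.046).round(4),"depth",P[t].mean(0).round(4), np.ptp(P[t],0).round(3))
    # mixer top
    h=P[...,2]
    m=((h>.096)&(h<.104)).astype(np.uint8)
    q,l,st,ce=cv2.connectedComponentsWithStats(m);i=1+st[1:,4].argmax();m=(l==i).astype(np.uint8)
    pts=P[m>0][:,:2].astype(np.float32);r=cv2.minAreaRect(pts);print(n,"plate",st[i],r,P[m>0][:,2].mean())
    m=((h>.085)&(h<.115)).astype(np.uint8)
s=d["top"];c=cv2.resize(s["img"][130:300,170:420],None,fx=3,fy=3,interpolation=cv2.INTER_CUBIC)
cv2.imwrite("pics/crop.png",c[:,:,::-1])
E
```

```text
scene yellow [323. 281.] 3 [[0.6211 0.1916 0.046 ]] depth [0.6209 0.1915 0.0457] [0.004 0.003 0.003]
scene red [355.86877828 224.19683258] 464 [[0.4767 0.1436 0.046 ]] depth [0.4766 0.1436 0.046 ] [0.055 0.054 0.008]
scene blue [422.12010444 258.8381201 ] 386 [[0.4409 0.2857 0.046 ]] depth [0.4408 0.2856 0.0461] [0.05  0.05  0.008]
scene cyan [297.46875 252.625  ] 60 [[0.6146 0.1152 0.046 ]] depth [0.614  0.1146 0.0447] [0.032 0.04  0.004]
scene plate [ 230  133   71   51 2068] ((0.5245093107223511, -0.08964686840772629), (0.12017473578453064, 0.12319580465555191), 26.02205467224121) 0.10031635318996665
top yellow [218.33061224 196.09795918] 273 [[0.5997 0.204  0.046 ]] depth [0.5999 0.2041 0.0454] [0.051 0.049 0.008]
top red [241.27700831 247.47645429] 395 [[0.4741 0.1423 0.046 ]] depth [0.4742 0.1423 0.0455] [0.052 0.053 0.009]
top blue [189.03030303 263.63636364] 39 [[0.4325 0.2657 0.046 ]] depth [0.4326 0.266  0.0447] [0.044 0.03  0.006]
top cyan [259.15315315 198.53753754] 360 [[0.5963 0.1029 0.046 ]] depth [0.5965 0.103  0.0452] [0.053 0.05  0.008]
top plate [ 306  195   67   65 2328] ((0.5244346261024475, -0.08809783309698105), (0.11758442968130112, 0.11914325505495071), 26.297969818115234) 0.09917903573722328
```

View pics/crop.png

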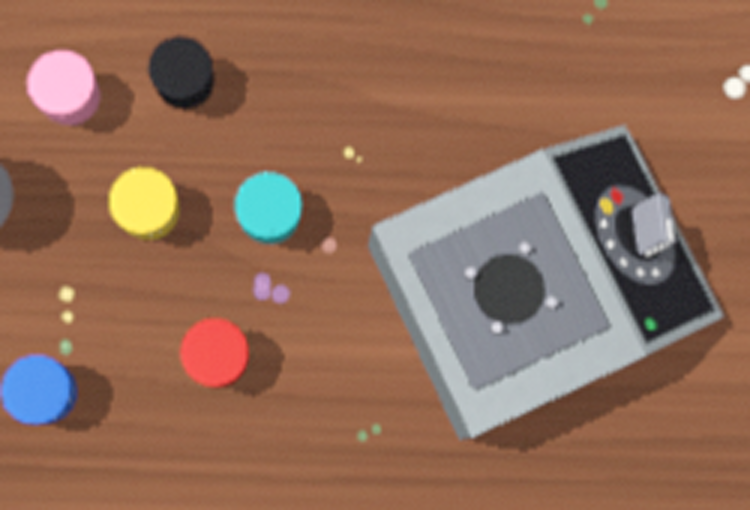

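The crop confirms the yellow pot at crop (143,202), i.e. image (218,197), alone among the pots in colour. The pins are at crop (525,247), (471,272), (552,302) and (498,327). The dial runs from white dot 0 near (655,272) to yellow (606,205) and red (616,196). Next I'll refine the pot and pin positions and work out the first move.

```bash
cat >> h.py <<'E'
def delta(o,pos,R):
    "shift in tool axes and rotvec in tool axes from measured pose to goal"
    R0=Ro.from_euler('xyz',o["ee_rot"]);return R0.inv().apply(np.array(pos)-o["tool_pos"]).round(4),(R0.inv()*R).as_rotvec().round(4)
def yellow(s,z0=0.,ztop=.046):
    hsv=cv2.cvtColor(s["img"],cv2.COLOR_RGB2HSV);P=cloud(s);m=cv2.inRange(hsv,(20,100,80),(36,255,255))
    m[(P[...,2]<z0+.036)|(P[...,2]>z0+.06)]=0
    q,l,st,ce=cv2.connectedComponentsWithStats(m);i=1+st[1:,4].argmax()
    t=((l==i)&(P[...,2]>z0+ztop-.0035));(c,r)=cv2.minEnclosingCircle(P[t][:,:2].astype(np.float32))
    px=np.argwhere(t)[:,::-1].mean(0)
    return px,t.sum(),onplane(s,px,z0+ztop)[0].round(4),np.round(c,4),round(r,4),P[t][:,2].mean()
E
python3 - <<'E'
from h import *
from bench import *
d=pickle.load(open("d0.pkl","rb"))
for n,s in d.items(): print(n,yellow(s))
s=d["top"];p=np.array([(525,247),(471,272),(552,302),(498,327)])/3+[170,130]-.33
X=onplane(s,p,.112);print(X.round(4),X.mean(0),np.linalg.norm(X-X.mean(0),axis=1))
o=get_obs();print(delta(o,[.601,.204,.14],Ro.from_euler('xyz',[np.pi,0,2.028])))
E
```

```text
scene (array([336.92358804, 280.27408638]), np.int64(602), array([0.6005, 0.2076, 0.046 ]), array([0.5993, 0.2062]), 0.0282, np.float64(0.04577652551826485))
top (array([217.19939577, 196.94864048]), np.int64(331), array([0.5975, 0.2067, 0.046 ]), array([0.598 , 0.2065]), 0.0272, np.float64(0.0454317597977782))
[[ 0.5564 -0.0985  0.112 ]
 [ 0.5358 -0.0569  0.112 ]
 [ 0.5142 -0.119   0.112 ]
 [ 0.4939 -0.0777  0.112 ]] [ 0.52504719 -0.08804352  0.112     ] [0.03301851 0.03291299 0.03284905 0.03283144]
(array([-0.453 , -0.1048,  0.0646]), array([-1.900e-03,  5.000e-04,  6.647e-01]))
```

carry_out(
  commands=[
    [-0.045, -0.01, 0, 0, 0, 0],
    [-0.09, -0.02, 0, 0, 0, 0],
    [-0.135, -0.03, 0, 0, 0, 0],
    [-0.18, -0.04, 0, 0, 0, 0],
    [-0.225, -0.05, 0, 0, 0, 0],
  ],
  jaw=0.85,
)

```text
time: 0.6
tool_pos: [0.4206, 0.3515, 0.205]
ee_rot: [-3.141, -0.0, 2.693]
wrist_force: [-0.1, 0.9, 0.9]
width: 0.0799
finger_force: 0.0
```

carry_out(
  commands=[
    [-0.045, -0.01, 0.01, 0, 0, 0.13],
    [-0.09, -0.02, 0.02, 0, 0, 0.26],
    [-0.135, -0.03, 0.03, 0, 0, 0.4],
    [-0.18, -0.04, 0.045, 0, 0, 0.53],
    [-0.225, -0.053, 0.06, 0, 0, 0.665],
  ],
)

```text
time: 1.1
tool_pos: [0.6006, 0.2063, 0.1445]
ee_rot: [-3.141, -0.0, 2.022]
wrist_force: [-0.8, -0.3, 1.0]
width: 0.0799
finger_force: 0.0
```

```bash
cat >> h.py <<'E'
def log(o):
    open("log.txt","a").write(repr((list(map(float,o["joint_positions"])),list(map(float,o["tool_pos"])),list(map(float,o["ee_rot"]))))+"\n")
E
cat > st.py <<'E'
from h import *
from bench import *
import sys
o=get_obs();log(o);a=list(map(float,sys.argv[1:]))
print(o["time"],o["tool_pos"].round(4),o["ee_rot"].round(4),o["joint_positions"].round(3),o["width"],o["finger_force"],o["wrist_force"].round(2))
if a: print(delta(o,a[:3],Ro.from_euler('xyz',[np.pi,0,a[3]])))
E
python3 st.py .599 .2067 .023 2.028
```

```text
1.1 [0.6006 0.2063 0.1445] [-3.1414e+00 -4.0000e-04  2.0225e+00] [ 0.241  0.294  1.249  0.     1.598 -0.21 ] 0.0798903870366618 0.0 [-0.75 -0.29  1.04]
(array([ 0.001 , -0.0012,  0.1215]), array([-0.0002, -0.0004, -0.0055]))
```

carry_out(
  commands=[
    [0.0, -0.001, 0.03, 0, 0, 0],
    [0.0, -0.001, 0.06, 0, 0, 0],
    [0.0, -0.001, 0.09, 0, 0, 0],
    [0.0, -0.001, 0.12, 0, 0, 0],
    [0.0, -0.001, 0.12, 0, 0, 0],
  ],
)

```text
time: 1.6
tool_pos: [0.594, 0.2058, 0.0191]
ee_rot: [-3.13, -0.003, 2.028]
wrist_force: [-0.2, -0.4, -0.2]
width: 0.0798
finger_force: 0.0
```

```bash
python3 st.py .599 .2067 .023 2.028
python3 - <<'E'
from h import *
from bench import *
s=snapshot("scene");cv2.imwrite("pics/g.png",cv2.resize(s["img"][180:340,220:460],None,fx=3,fy=3)[:,:,::-1])
E
```

```text
1.6 [0.594  0.2058 0.0191] [-3.1296e+00 -2.6000e-03  2.0276e+00] [ 0.243  0.37   1.409  0.     1.375 -0.213] 0.07977899417385129 0.0 [-0.24 -0.35 -0.24]
(array([-0.0014,  0.0048, -0.004 ]), array([-0.012 , -0.0026, -0.0004]))
```

View pics/g.png

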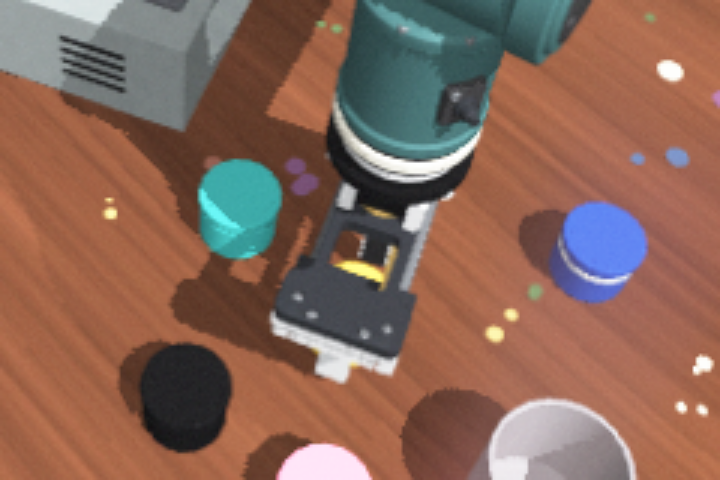

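Yellow lies between the fingers at crop (360,270), with the other pots clear of them. I'll settle, then close.

carry_out(
  commands=[
    [0, 0, 0, 0, 0, 0],
    [0, 0, 0, 0, 0, 0],
    [0, 0, 0, 0, 0, 0],
    [0, 0, 0, 0, 0, 0],
    [0, 0, 0, 0, 0, 0],
  ],
)

```text
time: 2.15
tool_pos: [0.5989, 0.2072, 0.0264]
ee_rot: [3.14, 0.0, 2.028]
wrist_force: [0.1, 0.7, -0.2]
width: 0.0798
finger_force: 0.0
```

```bash
python3 st.py .599 .2067 .023 2.028
```

```text
2.15 [0.5989 0.2072 0.0264] [3.1402e+00 3.0000e-04 2.0278e+00] [ 0.244  0.364  1.401  0.     1.375 -0.213] 0.07982822278061494 0.0 [ 0.14  0.65 -0.19]
(array([-0.0005, -0.0001,  0.0034]), array([ 0.0014,  0.0003, -0.0002]))
```

Centred. I'll go down 3 mm, then close.

carry_out(
  commands=[
    [0, 0, 0.003, 0, 0, 0],
    [0, 0, 0.003, 0, 0, 0],
    [0, 0, 0.003, 0, 0, 0],
    [0, 0, 0.003, 0, 0, 0],
    [0, 0, 0.003, 0, 0, 0],
  ],
  jaw=0.4,
)

```text
time: 2.65
tool_pos: [0.5985, 0.2071, 0.0223]
ee_rot: [-3.142, -0.0, 2.028]
wrist_force: [0.1, -0.2, -0.8]
width: 0.054
finger_force: 30.0
```

carry_out(
  commands=[
    [0, 0, 0, 0, 0, 0],
    [0, 0, 0, 0, 0, 0],
    [0, 0, 0, 0, 0, 0],
    [0, 0, 0, 0, 0, 0],
    [0, 0, 0, 0, 0, 0],
  ],
)

```text
time: 3.15
tool_pos: [0.5984, 0.2071, 0.0224]
ee_rot: [-3.141, -0.0, 2.028]
wrist_force: [-0.1, 0.0, -0.8]
width: 0.0541
finger_force: 30.0
```

carry_out(
  commands=[
    [0, 0, -0.02, 0, 0, 0],
    [0, 0, -0.05, 0, 0, 0],
    [0, 0, -0.08, 0, 0, 0],
    [0, 0, -0.11, 0, 0, 0],
    [0, 0, -0.14, 0, 0, 0],
  ],
)

```text
time: 3.65
tool_pos: [0.5983, 0.207, 0.1636]
ee_rot: [-3.141, -0.0, 2.028]
wrist_force: [0.9, 0.1, -0.9]
width: 0.054
finger_force: 30.0
```

```bash
python3 st.py .525 -.088 .165 2.028
```

```text
3.65 [0.5983 0.207  0.1636] [-3.1413e+00 -1.0000e-04  2.0277e+00] [ 0.244  0.283  1.225  0.     1.633 -0.213] 0.0540352874547241 29.999809563159943 [ 0.92  0.1  -0.89]
(array([-0.2324, -0.1959, -0.0014]), array([-0.0002, -0.0001, -0.0003]))
```

carry_out(
  commands=[
    [-0.025, -0.02, 0, 0, 0, 0],
    [-0.05, -0.04, 0, 0, 0, 0],
    [-0.075, -0.06, 0, 0, 0, 0],
    [-0.1, -0.08, 0, 0, 0, 0],
    [-0.125, -0.1, 0, 0, 0, 0],
  ],
)

```text
time: 4.15
tool_pos: [0.5634, 0.0496, 0.1625]
ee_rot: [3.142, 0.0, 2.028]
wrist_force: [0.3, -1.0, -1.9]
width: 0.0538
finger_force: 30.0
```

carry_out(
  commands=[
    [-0.025, -0.02, 0, 0, 0, 0],
    [-0.05, -0.04, 0, 0, 0, 0],
    [-0.075, -0.065, 0, 0, 0, 0],
    [-0.107, -0.096, 0, 0, 0, 0],
    [-0.107, -0.096, 0, 0, 0, 0],
  ],
)

```text
time: 4.65
tool_pos: [0.5235, -0.0921, 0.1626]
ee_rot: [-3.14, 0.002, 2.022]
wrist_force: [0.3, 0.4, -0.6]
width: 0.0542
finger_force: 30.0
```

carry_out(
  commands=[
    [0, 0, 0, 0, 0, 0],
    [0, 0, 0, 0, 0, 0],
    [0, 0, 0, 0, 0, 0],
    [0, 0, 0, 0, 0, 0],
    [0, 0, 0, 0, 0, 0],
  ],
)

```text
time: 5.15
tool_pos: [0.5252, -0.0868, 0.1624]
ee_rot: [-3.142, -0.0, 2.029]
wrist_force: [0.5, 0.3, -1.0]
width: 0.0543
finger_force: 30.0
```

```bash
python3 st.py .525 -.088 .125 2.028
python3 - <<'E'
from h import *
from bench import *
o=get_obs();zt=o["tool_pos"][2]+.0236
for n in("scene","top"):
    s=snapshot(n);pickle.dump(s,open(f"p_{n}.pkl","wb"))
    print(n,yellow(s,zt-.046))
    hsv=cv2.cvtColor(s["img"],cv2.COLOR_RGB2HSV);m=cv2.inRange(hsv,(20,100,60),(36,255,255));q,l,st,ce=cv2.connectedComponentsWithStats(m);print([(list(a),c.round(1)) for a,c in zip(st,ce) if a[4]>15][1:])
    u,v=proj(s,[.525,-.088,.17])[0].astype(int)
    cv2.imwrite(f"pics/p_{n}.png",cv2.resize(s["img"][v-70:v+70,u-90:u+90],None,fx=4,fy=4,interpolation=cv2.INTER_CUBIC)[:,:,::-1]);print(u-90,v-70)
a,b=[cv2.imread(f"pics/p_{n}.png") for n in("scene","top")]
cv2.imwrite("pics/p.png",cv2.resize(np.hstack([a,b]),(800,311)))
E
```

```text
5.15 [ 0.5252 -0.0868  0.1624] [-3.1416e+00 -2.0000e-04  2.0293e+00] [-0.27   0.06   1.485  0.     1.597 -0.729] 0.05430119513929888 29.9996879696846 [ 0.48  0.35 -0.98]
(array([-0.001 , -0.0007,  0.0374]), array([-0.    , -0.0002,  0.0013]))
scene (array([270.67464115, 125.48803828]), np.int64(209), array([ 0.5173, -0.0776,  0.186 ]), array([ 0.5214, -0.0842]), 0.0277, np.float64(0.1864862630515288))
[([np.int32(279), np.int32(78), np.int32(9), np.int32(8), np.int32(25)], array([283.6,  81. ])), ([np.int32(265), np.int32(116), np.int32(14), np.int32(21), np.int32(233)], array([270.7, 126.2])), ([np.int32(253), np.int32(135), np.int32(25), np.int32(15), np.int32(184)], array([267.2, 143.7])), ([np.int32(541), np.int32(290), np.int32(11), np.int32(8), np.int32(61)], array([546. , 293.8]))]
174 60
top (array([342.8, 231.7]), np.int64(10), array([ 0.5007, -0.0826,  0.186 ]), array([ 0.5014, -0.0832]), 0.0039, np.float64(0.18514938990735558))
[([np.int32(341), np.int32(229), np.int32(4), np.int32(6), np.int32(16)], array([342.6, 231.7])), ([np.int32(517), np.int32(238), np.int32(4), np.i
[... 3329 characters left out ...]
528.9, 302.4])), ([np.int32(536), np.int32(300), np.int32(5), np.int32(7), np.int32(23)], array([538., 303.])), ([np.int32(518), np.int32(302), np.int32(5), np.int32(6), np.int32(21)], array([520.2, 304.4])), ([np.int32(546), np.int32(302), np.int32(4), np.int32(6), np.int32(21)], array([547.5, 304.9])), ([np.int32(510), np.int32(305), np.int32(4), np.int32(6), np.int32(22)], array([511.5, 307.3])), ([np.int32(555), np.int32(304), np.int32(4), np.int32(6), np.int32(23)], array([556.6, 306.4])), ([np.int32(501), np.int32(306), np.int32(4), np.int32(6), np.int32(19)], array([502.9, 308.6])), ([np.int32(86), np.int32(321), np.int32(9), np.int32(9), np.int32(64)], array([ 90.1, 325.4]))]
254 151
```

View pics/p.png

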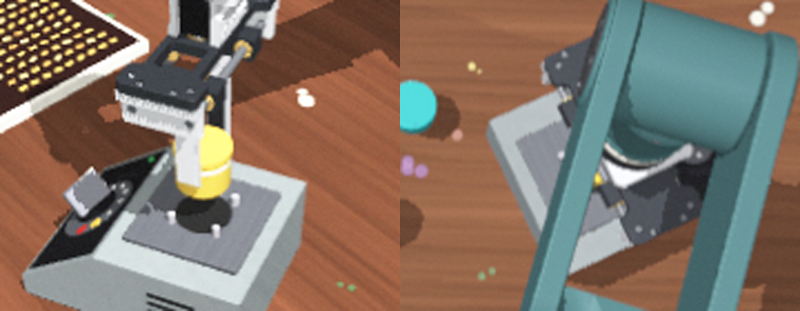

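The left (scene) half shows the pot held upright above the dark hub, with the finger between the pins. The top view is blocked by the arm. I'll shift by about 1 mm and lower.

carry_out(
  commands=[
    [-0.0006, -0.001, 0.005, 0, 0, 0],
    [-0.0006, -0.001, 0.012, 0, 0, 0],
    [-0.0006, -0.001, 0.019, 0, 0, 0],
    [-0.0006, -0.001, 0.025, 0, 0, 0],
    [-0.0006, -0.001, 0.025, 0, 0, 0],
  ],
)

```text
time: 5.75
tool_pos: [0.5234, -0.0884, 0.1357]
ee_rot: [-3.139, -0.002, 2.028]
wrist_force: [-0.6, 0.7, -1.2]
width: 0.0542
finger_force: 30.0
```

carry_out(
  commands=[
    [0, 0, 0.002, 0, 0, 0],
    [0, 0, 0.004, 0, 0, 0],
    [0, 0, 0.006, 0, 0, 0],
    [0, 0, 0.008, 0, 0, 0],
    [0, 0, 0.008, 0, 0, 0],
  ],
)

```text
time: 6.25
tool_pos: [0.5242, -0.0885, 0.1292]
ee_rot: [-3.141, -0.0, 2.028]
wrist_force: [0.1, -0.2, -0.6]
width: 0.0541
finger_force: 30.0
```

carry_out(
  commands=[
    [0.0004, 0, 0.001, 0, 0, 0],
    [0.0004, 0, 0.002, 0, 0, 0],
    [0.0004, 0, 0.003, 0, 0, 0],
    [0.0004, 0, 0.004, 0, 0, 0],
    [0.0004, 0, 0.005, 0, 0, 0],
  ],
)

```text
time: 6.75
tool_pos: [0.5242, -0.0882, 0.1244]
ee_rot: [3.142, -0.0, 2.028]
wrist_force: [0.8, -0.6, -0.9]
width: 0.0543
finger_force: 30.0
```

carry_out(
  commands=[
    [0, 0, 0.0005, 0, 0, 0],
    [0, 0, 0.001, 0, 0, 0],
    [0, 0, 0.0015, 0, 0, 0],
    [0, 0, 0.0015, 0, 0, 0],
    [0, 0, 0.0015, 0, 0, 0],
  ],
)

```text
time: 7.25
tool_pos: [0.5242, -0.0882, 0.123]
ee_rot: [3.141, -0.0, 2.028]
wrist_force: [0.3, -0.1, -1.1]
width: 0.0547
finger_force: 30.0
```

carry_out(
  commands=[
    [0, 0, 0, 0, 0, 0],
    [0, 0, 0, 0, 0, 0],
    [0, 0, 0, 0, 0, 0],
    [0, 0, 0, 0, 0, 0],
    [0, 0, 0, 0, 0, 0],
  ],
  jaw=0.75,
)

```text
time: 7.75
tool_pos: [0.5243, -0.0883, 0.1231]
ee_rot: [3.141, 0.0, 2.028]
wrist_force: [0.0, 0.7, -0.7]
width: 0.0705
finger_force: 0.0
```

carry_out(
  commands=[
    [0, 0, -0.01, 0, 0, 0],
    [0, 0, -0.03, 0, 0, 0],
    [0, 0, -0.06, 0, 0, 0],
    [0, 0, -0.1, 0, 0, 0],
    [0, 0, -0.14, 0, 0, 0],
  ],
)

```text
time: 8.25
tool_pos: [0.5238, -0.0881, 0.2648]
ee_rot: [-3.142, -0.0, 2.028]
wrist_force: [1.5, 0.1, 0.3]
width: 0.0702
finger_force: 0.0
```

```bash
python3 st.py
python3 - <<'E'
from h import *
from bench import *
for n in("scene","top"):
    s=snapshot(n);pickle.dump(s,open(f"q_{n}.pkl","wb"));print(n,yellow(s,.1))
    P=cloud(s);h=P[...,2]
    # knob top: points above the panel plane near axis
    c=np.array([.525,-.088]);xm=np.array([-.4415,.8973]);
    ax=np.r_[-xm*np.sin(np.radians(35)),np.cos(np.radians(35))];p0=np.r_[c-.12*xm,.0615]
    up=np.r_[xm*np.cos(np.radians(35)),np.sin(np.radians(35))];left=np.r_[-xm[1],xm[0],0]
    d=P-p0;a=d@ax;u=d@up;l=d@left
    m=(a>.031)&(a<.041)&(np.hypot(u,l)<.035)
    print("knob top",m.sum(),a[m].mean(),"l,u mean",l[m].mean(),u[m].mean(),"rect(l,u)",cv2.minAreaRect(np.c_[l[m],u[m]].astype(np.float32)))
    m2=(abs(a)<.004)&(np.hypot(u,l)<.06);print("panel a",a[m2].mean(),m2.sum())
    px=proj(s,p0+.03*ax)[0].astype(int);cv2.imwrite(f"pics/q_{n}.png",cv2.resize(s["img"][px[1]-40:px[1]+40,px[0]-50:px[0]+50],None,fx=5,fy=5,interpolation=cv2.INTER_CUBIC)[:,:,::-1])
a,b=[cv2.imread(f"pics/q_{n}.png") for n in("scene","top")]
cv2.imwrite("pics/q.png",cv2.resize(np.hstack([a,b]),(800,320)))
E
```

```text
8.25 [ 0.5238 -0.0881  0.2648] [-3.1415e+00 -2.0000e-04  2.0278e+00] [-0.274  0.041  1.303  0.     1.798 -0.731] 0.0701694978458542 0.0 [1.54 0.1  0.31]
scene (array([265.07297297, 140.29459459]), np.int64(370), array([ 0.5255, -0.0862,  0.146 ]), array([ 0.5238, -0.0876]), 0.0273, np.float64(0.14651625814632083))
knob top 80 0.03508495967133744 l,u mean -0.001341741646422516 0.0035175132133527507 rect(l,u) ((-0.0006615612655878067, 0.002997763454914093), (0.041840143501758575, 0.013887540437281132), 36.7707405090332)
panel a 0.0014269153180258112 520
top (array([332.69444444, 220.55555556]), np.int64(36), array([ 0.5303, -0.0663,  0.146 ]), array([ 0.5308, -0.0683]), 0.0162, np.float64(0.14517679976796607))
knob top 0 nan l,u mean nan nan rect(l,u) ((0.0, 0.0), (0.0, 0.0), 0.0)
panel a -0.00048636253795496514 37<stdin>:12: RuntimeWarning: Mean of empty slice.
  ret = ret.dtype.type(ret / rcount)
```

View pics/q.png

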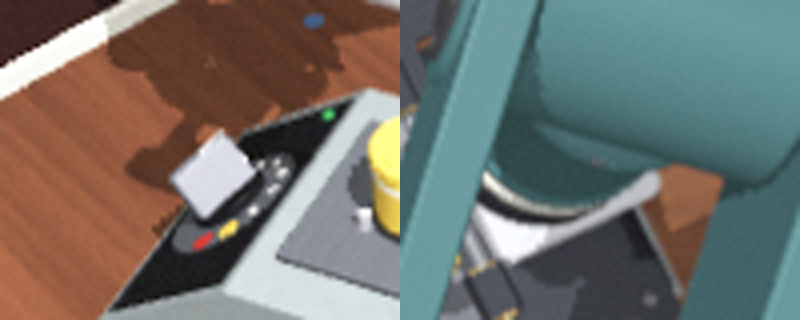

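The pot stands at (0.5238,-0.0876) with its top at 146 mm, so it is between the stops. The knob bar, crop (215,175), lies about 30° up from left, consistent with click 1 rather than off. I'll check the knob angle in the first pictures of both cameras and fit the arm's kinematics to choose a reachable grip.

```bash
cat log.txt
python3 - <<'E'
from h import *
from scipy.optimize import least_squares
import ast
d=pickle.load(open("d0.pkl","rb"))
for n,s in list(d.items())+[("q",pickle.load(open("q_scene.pkl","rb")))]:
    P=cloud(s)
    for th in (26.2,):
        t=np.radians(90+th);xm=np.array([np.cos(t),np.sin(t)]);c=np.array([.5246,-.0885])
        ax=np.r_[-xm*np.sin(np.radians(35)),np.cos(np.radians(35))];p0=np.r_[c-.12*xm,.0615]
        up=np.r_[xm*np.cos(np.radians(35)),np.sin(np.radians(35))];left=np.r_[-xm[1],xm[0],0]
        D=P-p0;a=D@ax;u=D@up;l=D@left
        m=(a>.032)&(a<.042)&(np.hypot(u,l)<.035)
        r=cv2.minAreaRect(np.c_[l[m],u[m]].astype(np.float32))
        w,v=np.linalg.eigh(np.cov(np.c_[l[m],u[m]].T));print(n,m.sum(),a[m].mean(),[np.round(x,4) for x in r],"pca",np.degrees(np.arctan2(v[1,1],v[0,1])))
        # white pointer on the bar top
        V=cv2.cvtColor(s["img"],cv2.COLOR_RGB2GRAY)
        mm=m&(V>np.percentile(V[m],88));print(" bright l,u",l[mm].mean(),u[mm].mean(),V[mm].mean(),V[m].mean(), "panel",a[(abs(a)<.004)&(np.hypot(u,l)<.045)].mean())
L=[ast.literal_eval(x) for x in open("log.txt")]+[([1.0189,.0879,1.3722,0,1.6836,-.1031],[.23836,.49508,.20434],[-3.1395,0,2.6928])]
q=np.array([x[0] for x in L]);p=np.array([x[1] for x in L])
rr=np.sqrt(p[:,0]**2+p[:,1]**2-.0565**2)
f=lambda k:np.r_[k[0]+k[1]*np.sin(q[:,1])+k[2]*np.sin(q[:,1]+q[:,2])+k[3]*np.cos(q[:,1]+q[:,2])-rr,k[4]+k[1]*np.cos(q[:,1])+k[2]*np.cos(q[:,1]+q[:,2])-k[3]*np.sin(q[:,1]+q[:,2])-p[:,2]]
k=least_squares(f,[0,.4,.4,0,.1]);print(k.x.round(4),abs(k.fun).max())
E
```

```text
([0.24142082616451074, 0.294272700914798, 1.2494944763424594, 0.0003632631127364469, 1.598085165926359, -0.2102658369604409], [0.6005727668708396, 0.2062965082426993, 0.14450833272659508], [-3.141414477826305, -0.0004093346568148082, 2.022492818101286])
([0.24334199483961882, 0.36951263433479303, 1.4090372590216629, 3.618040150745811e-05, 1.3753568324265188, -0.21344911593260477], [0.5940382639358179, 0.20580796197327342, 0.019061127923729024], [-3.1295655071863724, -0.002643050647725076, 2.027564298511738])
([0.24359537117600003, 0.36369485400570545, 1.4012450745185694, 4.2790615656648805e-05, 1.3752229299744188, -0.2134275428932768], [0.5989165624551548, 0.20718618509191705, 0.02636300887996716], [3.140186406486991, 0.0002618119962192189, 2.02781077132675])
([0.24350258430398783, 0.2833060110277769, 1.2253742227298565, 6.558988016156213e-05, 1.633179084675172, -0.21342002905565902], [0.5982510755177978, 0.20696899478266773, 0.1635861967098029], [-3.1413459042781344, -0.00012045870465837716, 2.027723005589009])
([-0.27041113216387924, 0.06038429924315977, 1.4845734543615017, 0.00011
[... 497 characters left out ...]
 0.0018]), array([0.0407, 0.0133]), np.float64(26.3602)] pca -150.42497943021507
 bright l,u 0.008976447234402093 0.008540892003977936 233.5 199.0 panel 0.0016742500592285866
top 68 0.03462408788960886 [array([0.0003, 0.0016]), array([0.044 , 0.0155]), np.float64(31.1818)] pca -152.11703400785774
 bright l,u 0.008741145184110502 0.0044812485649216366 213.88888888888889 175.63235294117646 panel -0.0001829734827144438
q 65 0.03573868925565743 [array([-0.0008,  0.0035]), array([0.0408, 0.0139]), np.float64(36.7722)] pca -149.2703073680223
 bright l,u 0.0029494253267510705 0.007536060701937767 232.0 192.0 panel 0.0016513756352233106
[-0.001   0.45    0.4998  0.1064 -0.1934] 0.0025730245479392844
```

```bash
cat > ik.py <<'E'
from h import *
from scipy.optimize import least_squares
t=np.radians(116.2);xm=np.array([np.cos(t),np.sin(t)]);c=np.array([.5246,-.0885])
S,C=np.sin(np.radians(35)),np.cos(np.radians(35))
ax=np.r_[-xm*S,C];up=np.r_[xm*C,S];left=np.r_[-xm[1],xm[0],0];p0=np.r_[c-.12*xm,.0615]+.0012*up
def goal(out,th): # tool frame with x along pointer dir at knob angle th
    x=np.cos(th)*left+np.sin(th)*up;z=-ax;return p0+out*ax,Ro.from_matrix(np.c_[x,np.cross(z,x),z])
def fk(q,L):
    e=Ro.from_euler
    w=np.array([-.001+.45*np.sin(q[1])+.4998*np.sin(q[1]+q[2])+.1064*np.cos(q[1]+q[2]),.0565,L-.1934+.45*np.cos(q[1])+.4998*np.cos(q[1]+q[2])-.1064*np.sin(q[1]+q[2])])
    R=e('z',q[0])*e('y',q[1]+q[2])*e('z',q[3])*e('y',q[4])*e('z',q[5]+np.pi/2)
    return e('z',q[0]).apply(w)+R.apply([0,0,L]),R
lo=[-3.1,-.76,.27,-1.08,.17,-2.57];hi=[3.1,2.03,2.55,4.22,2.65,2.57]
def ik(p,R,L,q0):
    f=lambda q:(lambda P,Q:np.r_[P-p,.3*(R.inv()*Q).as_rotvec()])(*fk(q,L))
    r=least_squares(f,q0,bounds=(lo,hi));return r.x.round(2),np.sqrt(2*r.cost)
if __name__=="__main__":
    q0=[-.27,.06,1.3,0,1.7,-.73]
    for L in(.2,.3,.4):
        for out in(.1,.012):
            for th in np.radians([30,90,150]):
                for fl in(0,np.pi):
                    r=ik(*goal(out,th+fl),L,q0);print(L,out,round(np.degrees(th+fl)),r[0],round(r[1],4))
E
python3 ik.py; python3 -c "
from ik import *
for o in(.1,.012):
    p,R=goal(o,np.pi/6);print(p,R.as_euler('xyz'))"
```

```text
0.2 0.1 30 [-0.57  0.55  0.97  0.36  2.13 -1.96] 0.0
0.2 0.1 210 [-0.57  0.55  0.97  0.36  2.13  1.18] 0.0
0.2 0.1 90 [-0.57  0.55  0.97  0.36  2.13 -0.91] 0.0
0.2 0.1 270 [-0.55  0.97  0.27  1.49  2.65 -2.57] 0.272
0.2 0.1 150 [-0.57  0.55  0.97  0.36  2.13  0.13] 0.0
0.2 0.1 330 [-0.54  0.63  0.82  0.54  2.25 -2.57] 0.1092
0.2 0.012 30 [-0.53  0.5   1.19  0.35  1.96 -1.99] 0.0
0.2 0.012 210 [-0.53  0.5   1.19  0.35  1.96  1.15] 0.0
0.2 0.012 90 [-0.53  0.5   1.19  0.35  1.96 -0.94] 0.0
0.2 0.012 270 [-0.49  1.04  0.27  1.43  2.65 -2.57] 0.3118
0.2 0.012 150 [-0.53  0.5   1.19  0.35  1.96  0.11] 0.0
0.2 0.012 330 [-0.48  0.54  1.09  0.44  2.03 -2.57] 0.1236
0.3 0.1 30 [-0.61  0.67  0.82  0.34  2.17 -1.99] 0.0
0.3 0.1 210 [-0.61  0.67  0.82  0.34  2.17  1.15] 0.0
0.3 0.1 90 [-0.61  0.67  0.82  0.34  2.17 -0.94] 0.0
0.3 0.1 270 [-0.61  1.06  0.27  1.43  2.65 -2.57] 0.2961
0.3 0.1 150 [-0.61  0.67  0.82  0.34  2.17  0.1 ] 0.0
0.3 0.1 330 [-0.59  1.01  0.27  0.62  2.52 -2.57] 0.1125
0.3 0.012 30 [-0.57  0.61  1.06  0.33  1.99 -2.02] 0.0
0.3 0.012 210 [-0.57  0.61  1.06  0.33  1.99  1.12
[... 354 characters left out ...]
-0.64  0.81  0.64  0.34  2.22 -0.96] 0.0
0.4 0.1 270 [-0.02  0.05  1.81 -0.5   0.97 -2.57] 0.4368
0.4 0.1 150 [-0.64  0.81  0.64  0.34  2.22  0.08] 0.0
0.4 0.1 330 [-0.63  1.04  0.27  0.57  2.46 -2.57] 0.1096
0.4 0.012 30 [-0.61  0.73  0.91  0.31  2.03 -2.05] 0.0
0.4 0.012 210 [-0.61  0.73  0.91  0.31  2.03  1.09] 0.0
0.4 0.012 90 [-0.61  0.73  0.91  0.31  2.03 -1.  ] 0.0
0.4 0.012 270 [-0.    0.08  2.04 -0.65  0.66 -2.57] 0.4086
0.4 0.012 150 [-0.61  0.73  0.91  0.31  2.03  0.04] 0.0
0.4 0.012 330 [-0.57  1.13  0.27  0.52  2.44 -2.57] 0.1343
[ 0.60247045 -0.24675364  0.1441035 ] [ 2.59648237 -0.29087254 -3.12608069]
[ 0.58018556 -0.20146477  0.07201812] [ 2.59648237 -0.29087254 -3.12608069]
```

```bash
cat > dg.py <<'E'
from ik import *
from bench import *
import sys
o=get_obs();out,th=map(float,sys.argv[1:3])
print(o["time"],o["tool_pos"].round(4),o["joint_positions"].round(3),o["width"].round(4),o["finger_force"],o["wrist_force"].round(1),o["wrist_torque"].round(2))
p,R=goal(out,np.radians(th));print("delta",delta(o,p,R))
R0=Ro.from_euler('xyz',o["ee_rot"])
print("tool rel knob: out",(o["tool_pos"]-p0)@ax,"ang",np.degrees(np.arctan2(R0.as_matrix()[:,0]@up,R0.as_matrix()[:,0]@left)),"lat l,u",(o["tool_pos"]-p0)@left,(o["tool_pos"]-p0)@up)
E
python3 dg.py .12 30
```

```text
Traceback (most recent call last):
  File "dg.py", line 5, in <module>
    print(o["time"],o["tool_pos"].round(4),o["joint_positions"].round(3),o["width"].round(4),o["finger_force"],o["wrist_force"].round(1),o["wrist_torque"].round(2))
                                                                         ^^^^^^^^^^^^^^^^
AttributeError: 'float' object has no attribute 'round'
```

```bash
sed -i 's/o\["width"\].round(4)/o["width"]/' dg.py; python3 dg.py .12 30
```

```text
8.35 [ 0.5268 -0.0889  0.2714] [-0.273  0.037  1.294  0.     1.796 -0.731] 0.07091809273612049 0.0 [ 0.1 -0.5  0.1] [-0.01  0.04 -0.02]
delta (array([-0.1854, -0.0029,  0.1126]), array([-0.3149,  0.5671, -1.0091]))
tool rel knob: out 0.1038546147825131 ang 90.01991601552344 lat l,u -0.0017507602685891564 0.2163557691017004
```

carry_out(
  commands=[
    [-0.03, 0, 0.0, -0.035, 0.063, -0.112],
    [-0.06, 0, 0.01, -0.07, 0.126, -0.224],
    [-0.09, 0, 0.02, -0.105, 0.189, -0.336],
    [-0.12, 0, 0.03, -0.14, 0.252, -0.448],
    [-0.15, -0.002, 0.05, -0.175, 0.315, -0.56],
  ],
  jaw=0.45,
)

```text
time: 8.85
tool_pos: [0.5893, -0.2253, 0.2145]
ee_rot: [2.88, -0.244, 2.631]
wrist_force: [0.2, -0.1, 0.9]
width: 0.0422
finger_force: 0.0
```

```bash
python3 dg.py .1 30
```

```text
8.85 [ 0.5893 -0.2253  0.2145] [-0.59   0.447  0.952  0.265  1.992 -1.539] 0.042172399269302864 0.0 [ 0.2 -0.1  0.9] [-0.14 -0.07  0.02]
delta (array([-0.0383, -0.0282,  0.0577]), array([-0.1387,  0.2409, -0.4487]))
tool rel knob: out 0.1432615950818402 ang 55.2497564419656 lat l,u 0.0023086701854409418 0.06089462357331722
```

carry_out(
  commands=[
    [-0.01, -0.007, 0.014, -0.035, 0.06, -0.112],
    [-0.02, -0.014, 0.028, -0.07, 0.12, -0.224],
    [-0.03, -0.021, 0.042, -0.105, 0.18, -0.336],
    [-0.038, -0.028, 0.055, -0.139, 0.241, -0.449],
    [-0.038, -0.028, 0.055, -0.139, 0.241, -0.449],
  ],
)

```text
time: 9.35
tool_pos: [0.6004, -0.2463, 0.1366]
ee_rot: [2.59, -0.306, -3.13]
wrist_force: [-0.3, 0.4, -1.2]
width: 0.042
finger_force: 0.0
```

carry_out(
  commands=[
    [0, 0, 0, 0, 0, 0],
    [0, 0, 0, 0, 0, 0],
    [0, 0, 0, 0, 0, 0],
    [0, 0, 0, 0, 0, 0],
    [0, 0, 0, 0, 0, 0],
  ],
)

```text
time: 9.85
tool_pos: [0.6014, -0.2458, 0.1471]
ee_rot: [2.599, -0.293, -3.131]
wrist_force: [0.1, 0.3, -0.3]
width: 0.0425
finger_force: 0.0
```

```bash
python3 dg.py .045 30
```

```text
9.85 [ 0.6014 -0.2458  0.1471] [-0.623  0.736  0.735  0.339  2.194 -1.997] 0.042543016703629824 0.0 [ 0.1  0.3 -0.3] [-0.2  -0.13  0.05]
delta (array([-0.0018, -0.0021,  0.0567]), array([-0.0014,  0.0009, -0.005 ]))
tool rel knob: out 0.10170648357536839 ang 30.286154188657445 lat l,u 0.0005202735729160961 0.0027943159474954444
```

carry_out(
  commands=[
    [-0.0018, -0.002, 0.015, 0, 0, -0.005],
    [-0.0018, -0.002, 0.03, 0, 0, -0.005],
    [-0.0018, -0.002, 0.045, 0, 0, -0.005],
    [-0.0018, -0.002, 0.055, 0, 0, -0.005],
    [-0.0018, -0.002, 0.055, 0, 0, -0.005],
  ],
)

```text
time: 10.35
tool_pos: [0.588, -0.2183, 0.0978]
ee_rot: [2.594, -0.295, -3.125]
wrist_force: [-1.0, -0.4, 0.1]
width: 0.0421
finger_force: 0.0
```

carry_out(
  commands=[
    [0, 0, 0, 0, 0, 0],
    [0, 0, 0, 0, 0, 0],
    [0, 0, 0, 0, 0, 0],
    [0, 0, 0, 0, 0, 0],
    [0, 0, 0, 0, 0, 0],
  ],
)

```text
time: 10.85
tool_pos: [0.5889, -0.2196, 0.0989]
ee_rot: [2.596, -0.292, -3.126]
wrist_force: [-0.2, -0.5, 0.3]
width: 0.0422
finger_force: 0.0
```

```bash
python3 dg.py .012 30;python3 - <<'E'
from h import *
from bench import *
im=[]
for n in("scene","top"):
    s=snapshot(n);px=proj(s,[.588,-.217,.1])[0].astype(int)
    im.append(cv2.resize(s["img"][px[1]-40:px[1]+40,px[0]-50:px[0]+50],(400,320),interpolation=cv2.INTER_CUBIC))
    if n=="scene":print(yellow(s,.1))
cv2.imwrite("pics/k.png",np.hstack(im)[:,:,::-1])
E
```

```text
10.85 [ 0.5889 -0.2196  0.0989] [-0.605  0.696  0.897  0.324  2.076 -2.028] 0.04221967575065584 0.0 [-0.2 -0.5  0.3] [-0.18 -0.16 -0.04]
delta (array([0.0004, 0.001 , 0.0335]), array([ 0.0003, -0.001 , -0.0007]))
tool rel knob: out 0.04551478626114747 ang 30.039320424066172 lat l,u 0.000137691364947367 -0.0010821300833817726
(array([265.01891892, 140.30540541]), np.int64(370), array([ 0.5256, -0.0862,  0.146 ]), array([ 0.5246, -0.0876]), 0.0276, np.float64(0.14645344639802643))
```

View pics/k.png

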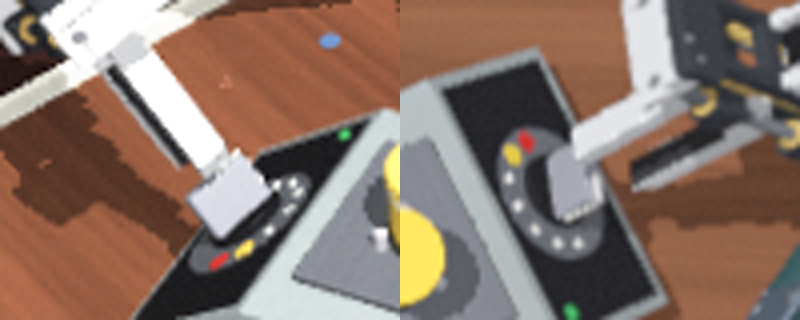

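The fingers hover just off the bar, which is at crop (230,195) on the left and (575,185) on the right. To be sure of the bar, I'll project its predicted corners and the fingertips and compare them with the pixels seen.

Run:
```python
from ik import *
from bench import *
for n in("scene","top"):
    s=snapshot(n);px=proj(s,[.588,-.217,.1])[0].astype(int);off=0 if n=="scene" else 400
    cr=lambda X:((proj(s,X)-px+[50,40])*4+[off,0]).round().astype(int).tolist()
    th=np.radians(30);b=np.cos(th)*left+np.sin(th)*up;w=np.cross(ax,b)
    pc=[p0+a*ax+i*.021*b+j*.007*w for a in(.0365,.0075) for i,j in((1,1),(1,-1),(-1,-1),(-1,1))]
    print(n,"bar top",cr(pc[:4]),"bottom",cr(pc[4:]))
    P=cloud(s);D=P-p0;a=D@ax;l=D@b;u=D@w
    m=(a>.012)&(a<.06)&(abs(l)<.04)&(abs(u)<.04)
    for k in range(12,60,4):
        q=m&(a>=k/1e3)&(a<(k+4)/1e3)
        if q.sum()>2: print(k,q.sum(),"along",l[q].min().round(3),l[q].max().round(3),"across",np.percentile(u[q],[0,25,50,75,100]).round(3))
```

```text
scene bar top [[234, 149], [242, 151], [187, 200], [179, 196]] bottom [[264, 187], [272, 191], [218, 238], [210, 235]]
12 30 along -0.02 0.022 across [-0.009 -0.007 -0.006 -0.004  0.004]
16 33 along -0.02 0.021 across [-0.008 -0.006 -0.005 -0.004 -0.002]
20 31 along -0.02 0.021 across [-0.009 -0.006 -0.005 -0.004 -0.001]
24 34 along -0.02 0.023 across [-0.008 -0.006 -0.005 -0.004  0.002]
28 31 along -0.02 0.022 across [-0.008 -0.006 -0.005 -0.004  0.003]
32 34 along -0.02 0.021 across [-0.008 -0.006 -0.005 -0.004 -0.002]
36 33 along -0.02 0.02 across [-0.008 -0.004 -0.003  0.     0.005]
44 12 along -0.01 0.008 across [-0.027 -0.023 -0.     0.022  0.026]
48 18 along -0.01 0.008 across [-0.032 -0.028 -0.026  0.021  0.029]
52 24 along -0.01 0.009 across [-0.034 -0.032 -0.03   0.021  0.033]
56 21 along -0.01 0.008 across [-0.035 -0.034 -0.032  0.021  0.025]
top bar top [[605, 203], [588, 198], [580, 135], [597, 141]] bottom [[570, 222], [552, 216], [545, 154], [562, 160]]
12 33 along -0.02 0.022 across [-0.008 -0.007 -0.005 -0.004  0.006]
16 17 along -0.016 0.021 across [-0.008 -0.006 -0.005 -0.004  0.001]
20 24 along -0.018 0.022 across [-0.008 -0.007 -0.006 -0.005  0.006]
24 21 along -0.02 0.022 across [-0.009 -0.006 -0.006 -0.004  0.005]
28 18 along 0.001 0.021 across [-0.009 -0.006 -0.005 -0.003  0.004]
32 36 along -0.007 0.021 across [-0.008 -0.004 -0.001  0.003  0.009]
36 5 along -0.003 0.021 across [-0.005 -0.003 -0.001  0.001  0.002]
44 18 along -0.008 0.01 across [-0.028  0.02   0.021  0.023  0.03 ]
48 15 along -0.01 0.011 across [-0.031 -0.024  0.021  0.022  0.025]
52 23 along -0.006 0.012 across [-0.034 -0.032 -0.022  0.022  0.03 ]
56 29 along -0.008 0.011 across [-0.034 -0.032 -0.024  0.021  0.032]
```

The bar is straddled by the fingers (±21 mm) and centred. I'll descend, then close.

carry_out(
  commands=[
    [0.0003, 0, 0.008, 0, 0, 0],
    [0.0003, 0, 0.016, 0, 0, 0],
    [0.0003, 0, 0.024, 0, 0, 0],
    [0.0003, 0, 0.032, 0, 0, 0],
    [0.0003, 0, 0.032, 0, 0, 0],
  ],
)

```text
time: 11.55
tool_pos: [0.5794, -0.2017, 0.0711]
ee_rot: [2.594, -0.295, -3.125]
wrist_force: [-0.7, -0.4, -0.8]
width: 0.0425
finger_force: 0.0
```

carry_out(
  commands=[
    [0, 0, 0, 0, 0, 0],
    [0, 0, 0, 0, 0, 0],
    [0, 0, 0, 0, 0, 0],
    [0, 0, 0, 0, 0, 0],
    [0, 0, 0, 0, 0, 0],
  ],
  jaw=0.05,
)

```text
time: 12.05
tool_pos: [0.5803, -0.2035, 0.0727]
ee_rot: [2.597, -0.292, -3.127]
wrist_force: [-0.3, -2.4, 0.5]
width: 0.0137
finger_force: 30.0
```

```bash
python3 dg.py .0135 30
```

```text
12.05 [ 0.5803 -0.2035  0.0727] [-0.594  0.674  0.983  0.319  2.011 -2.039] 0.013707592756606872 29.998873472213745 [-0.3 -2.4  0.5] [-0.4  -0.04  0.14]
delta (array([-0.0001,  0.0014,  0.0002]), array([-0.0003, -0.0009, -0.0013]))
tool rel knob: out 0.013666167011097373 ang 30.075309749995697 lat l,u 0.0007604275900444486 -0.001158835627932644
```

carry_out(
  commands=[
    [0, 0, 0, 0, 0, 0.1],
    [0, 0, 0, 0, 0, 0.2],
    [0, 0, 0, 0, 0, 0.3],
    [0, 0, 0, 0, 0, 0.4],
    [0, 0, 0, 0, 0, 0.5],
  ],
)

```text
time: 12.55
tool_pos: [0.5806, -0.203, 0.0729]
ee_rot: [2.794, -0.514, 2.663]
wrist_force: [-0.1, -0.8, 1.0]
width: 0.0138
finger_force: 30.0
```

```bash
python3 dg.py .0135 150
```

```text
12.55 [ 0.5806 -0.203   0.0729] [-0.594  0.674  0.983  0.321  2.011 -1.535] 0.013753032077347243 29.996512234210968 [-0.1 -0.8  1. ] [-0.16 -0.11 -0.03]
delta (array([0.0005, 0.0007, 0.0002]), array([-5.0000e-04, -8.0000e-04,  1.5898e+00]))
tool rel knob: out 0.01365112967444534 ang 58.90965826295804 lat l,u 0.0003380270830343798 -0.0007349960702685324
```

carry_out(
  commands=[
    [0, 0, 0, 0, 0, 0.1],
    [0, 0, 0, 0, 0, 0.2],
    [0, 0, 0, 0, 0, 0.3],
    [0, 0, 0, 0, 0, 0.4],
    [0, 0, 0, 0, 0, 0.5],
  ],
)

```text
time: 13.05
tool_pos: [0.581, -0.2026, 0.0731]
ee_rot: [3.11, -0.611, 2.081]
wrist_force: [1.1, 0.7, 1.3]
width: 0.0133
finger_force: 30.0
```

carry_out(
  commands=[
    [0, 0, 0, 0, 0, 0.1],
    [0, 0, 0, 0, 0, 0.2],
    [0, 0, 0, 0, 0, 0.3],
    [0, 0, 0, 0, 0, 0.4],
    [0, 0, 0, 0, 0, 0.5],
  ],
)

```text
time: 13.55
tool_pos: [0.5816, -0.2025, 0.073]
ee_rot: [-2.844, -0.542, 1.488]
wrist_force: [2.3, 0.7, 1.0]
width: 0.0135
finger_force: 30.0
```

```bash
python3 dg.py .0135 150
```

```text
13.55 [ 0.5816 -0.2025  0.073 ] [-0.593  0.674  0.982  0.322  2.01  -0.535] 0.013505957470534246 29.9960795044899 [2.3 0.7 1. ] [-0.12 -0.5  -0.28]
delta (array([ 0.0003, -0.0011,  0.0002]), array([ 0.0013, -0.0012,  0.5913]))
tool rel knob: out 0.013697987245465447 ang 116.11992109410973 lat l,u -0.0008351379077402992 -0.000695746538308724
```

Forces stay low. 0.59 rad remains.

carry_out(
  commands=[
    [0, 0, 0, 0, 0, 0.08],
    [0, 0, 0, 0, 0, 0.16],
    [0, 0, 0, 0, 0, 0.24],
    [0, 0, 0, 0, 0, 0.32],
    [0, 0, 0, 0, 0, 0.4],
  ],
)

```text
time: 14.05
tool_pos: [0.582, -0.2025, 0.0728]
ee_rot: [-2.657, -0.387, 1.076]
wrist_force: [3.4, 0.1, -1.2]
width: 0.0141
finger_force: 30.0
```

carry_out(
  commands=[
    [0, 0, 0, 0, 0, 0.05],
    [0, 0, 0, 0, 0, 0.1],
    [0, 0, 0, 0, 0, 0.15],
    [0, 0, 0, 0, 0, 0.19],
    [0, 0, 0, 0, 0, 0.19],
  ],
)

```text
time: 14.55
tool_pos: [0.5822, -0.2026, 0.0727]
ee_rot: [-2.6, -0.295, 0.903]
wrist_force: [6.1, 0.6, -1.4]
width: 0.0141
finger_force: 30.0
```

carry_out(
  commands=[
    [0, 0, 0, 0, 0, 0],
    [0, 0, 0, 0, 0, 0],
    [0, 0, 0, 0, 0, 0],
    [0, 0, 0, 0, 0, 0],
    [0, 0, 0, 0, 0, 0],
  ],
)

```text
time: 15.05
tool_pos: [0.5822, -0.2026, 0.0727]
ee_rot: [-2.6, -0.296, 0.904]
wrist_force: [5.0, 0.1, 0.2]
width: 0.0138
finger_force: 30.0
```

```bash
python3 dg.py .0135 150
```

```text
15.05 [ 0.5822 -0.2026  0.0727] [-0.593  0.675  0.982  0.323  2.008  0.05 ] 0.013763384837126856 30.000935196876526 [5.  0.1 0.2] [-0.22 -0.93 -0.61]
delta (array([-0.0005, -0.0017,  0.0002]), array([ 0.0024, -0.0017,  0.0065]))
tool rel knob: out 0.013668576068356076 ang 149.62840992888837 lat l,u -0.0013134279940966523 -0.0011703072114201737
```

Open to 40 mm and withdraw along the axis.

carry_out(
  commands=[
    [0, 0, 0, 0, 0, 0],
    [0, 0, 0, 0, 0, 0],
    [0, 0, 0, 0, 0, 0],
    [0, 0, 0, 0, 0, 0],
    [0, 0, 0, 0, 0, 0],
  ],
  jaw=0.45,
)

```text
time: 15.55
tool_pos: [0.5801, -0.2029, 0.0725]
ee_rot: [-2.595, -0.292, 0.902]
wrist_force: [-0.2, -0.5, -0.7]
width: 0.0424
finger_force: 0.0
```

carry_out(
  commands=[
    [0, 0, -0.008, 0, 0, 0],
    [0, 0, -0.025, 0, 0, 0],
    [0, 0, -0.05, 0, 0, 0],
    [0, 0, -0.075, 0, 0, 0],
    [0, 0, -0.1, 0, 0, 0],
  ],
)

```text
time: 16.05
tool_pos: [0.606, -0.255, 0.1558]
ee_rot: [-2.596, -0.293, 0.903]
wrist_force: [0.5, -0.4, 0.5]
width: 0.0421
finger_force: 0.0
```

carry_out(
  commands=[
    [0, 0, -0.01, 0, 0, 0],
    [0, 0, -0.02, 0, 0, 0],
    [0, 0, -0.03, 0, 0, 0],
    [0, 0, -0.03, 0, 0, 0],
    [0, 0, -0.03, 0, 0, 0],
  ],
)

```text
time: 16.55
tool_pos: [0.6135, -0.27, 0.1791]
ee_rot: [-2.597, -0.293, 0.902]
wrist_force: [-0.1, -0.3, 0.5]
width: 0.042
finger_force: 0.0
```

Run:
```python
from ik import *
from bench import *
im=[]
for n in("scene","top"):
    s=snapshot(n);px=proj(s,[.56,-.15,.1])[0].astype(int)
    im.append(cv2.resize(s["img"][px[1]-50:px[1]+50,px[0]-62:px[0]+63],(400,320),interpolation=cv2.INTER_CUBIC))
    print(n,yellow(s,.1))
    D=cloud(s)-p0;a=D@ax;l=D@left;u=D@up;m=(a>.015)&(a<.042)&(np.hypot(l,u)<.035)
    if m.sum()>10:
        w,v=np.linalg.eigh(np.cov(np.c_[l[m],u[m]].T));print("bar angle",m.sum(),np.degrees(np.arctan2(v[1,1],v[0,1]))%180)
print(get_obs()["finger_force"],get_obs()["wrist_force"])
cv2.imwrite("pics/f.png",np.hstack(im)[:,:,::-1])
```

```text
scene (array([265.01891892, 140.29459459]), np.int64(370), array([ 0.5256, -0.0863,  0.146 ]), array([ 0.5257, -0.0875]), 0.028, np.float64(0.1463389845441937))
bar angle 132 157.4698955208864
top (array([342.35211268, 223.74882629]), np.int64(426), array([ 0.5237, -0.0878,  0.146 ]), array([ 0.5238, -0.0884]), 0.0274, np.float64(0.1451752168118217))
bar angle 173 151.80666889235022
0.0 [ 0.12167474  0.00209987 -0.64606111]
```

View pics/f.png

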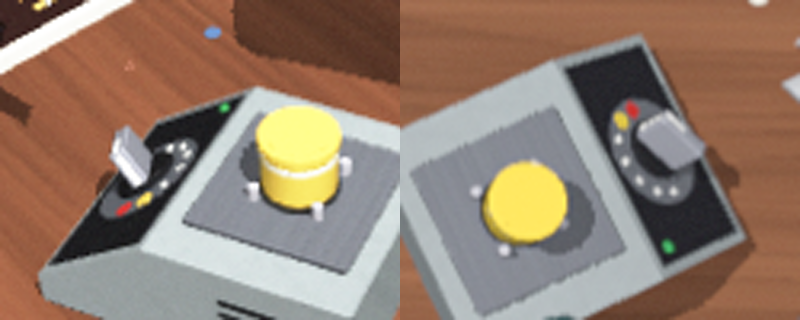

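The pot stands upright between the pins, at (300,160) on the left and (525,200) on the right. The bar reads about 150°, at the yellow mark, and the gripper is clear. I'll hand it in.

```bash
python3 -c "
from bench import *
print(close_job())"
```

```text
the job is handed in; nothing more can be done
None
```

The job is handed in, with no verdict returned: the yellow pot stands upright between the four stops, about 1 mm from the plate centre, and the selector was turned from its first click to the yellow mark (the last pictures read 152° and 157°; yellow is 150°), with the gripper clear of everything.

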